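Stack a toroidal transformer on its mounting bolt

ROBOT

A 6-joint arm with a two-finger parallel gripper is mounted at the origin on a cart in front of the work surface, level with it; the furniture and walls round the work are solid. World frame = base frame: x ahead of the robot, y to its left, z up, the work surface at z = 0. Lengths are in mm, angles in rad, forces in N, time in s.
With the tool pointing down it reaches from about 375 to 750 mm from the base axis. Payload 9 kg.
Tool frame: the origin (TCP) lies on the front face of the gripper's body, between the roots of the fingers; the fingertips stand 73 mm ahead of it and the grasp point (between the pads) lies 54 mm ahead of it (env.pinch_z is the distance from the TCP to the grasp point, in mm); z points along the fingers, y is the line along which they close (so a half turn about z gives the same grasp; the last joint's range is limited). The gripper opens to 85 mm and grips with 20 to 120 N. Pads are 22 mm wide; open, the fingers measure 114 mm over their backs; the gripper's body (76 mm by 85 mm) begins 54 mm behind the grasp point. The pads swing forward as they close: fully open they stand 13 mm farther back than shut.
Start: joints at [-1.507, 0.104, 0.097, 1.564, 0, 1.353], TCP at [166.86, -576.356, 303.931] pointing down, gripper open.
Joint ranges: [-2.99, 2.99], [-0.84, 1.86], [-1.1, 1.16], [-1.84, 2.11], [-1.51, 1.56], [-3.14, 3.14]. Speed limits (rad/s): [2.22, 2.22, 2.57, 3.14, 3.14, 3.14].

INTERFACE

Orientations are given as a rotation vector (axis times angle).
In Python, from bench import env gives the robot as it stands.
- The arm moves only by the tool drive_tool, never from a script. Its argument "increments" is a list that holds one entry, the list of rows, each a list of 7 numbers: the shift along the tool's x, y, z as a fraction of full scale, then the turn, a rotation vector about the tool's x, y, z as a fraction of full scale, then the opening, from 0 (shut) to 1 (fully open). A call has 1 to 20 rows; each row is the pose to reach, as a shift and turn from the pose commanded when the call began, along the tool's axes at that moment; what a row does not reach only later rows make up. Full scale, the value 1, is 0.6 m for a shift and 90 degrees for a turn. A row lasts 1/10 s, in which the tool goes at most 50 mm and 8.59 degrees, less where a joint would pass 70% of its speed; a pose out of reach is approached as far as the arm can. A call with a number of a shift or a turn outside -1 to 1 is refused whole. A call with a gripper value outside its range is refused whole. The fingers move at their own pace and stop on an object; "squeeze" is the grip in N (left out, the last holds). Time passes only in rows, so rows that repeat a pose let the fingers close. It gives the time, the measured TCP pose, the force, the opening and the grip force at its end, in the units of the state.
- env.read_state(): the state, without advancing time (a new reading comes with each control period).
- env.grab_frame(name): name is "scene" or "top" or "wrist"; returns a dict with "img" (400x640x3 uint8, red, green, blue), "z_map" (400x640 float32, mm along the optical axis (not along the pixel's ray), 0 where there is no reading), "fx", "fy", "cx", "cy" (pixels), "k1" (the pictures are not rectified: a ray, as slopes to the right and down, at radius r is drawn at 1 + k1 r^2 times it, then the intrinsics apply), "pose" (4x4, takes a point from camera to world coordinates); the wrist camera has in their place "T_tool_cam" (4x4, takes a point from camera to tool coordinates, whose origin is the TCP and whose axes are the flange's). Camera axes: x right, y up, looking along -z (the intrinsics and any distortion apply to the point x, -y, -z); pixel columns grow to the right and rows downward; lengths in mm; the calibration is good to about 2 mm. A picture is of the moment at which its call begins: read the wrist's pose just before it.
- env.sign_off(): hands the job in; it is judged then, once.
Trained networks look in a picture, given as the dict that the camera call returned (one of the last four; its "shot" number tells which), for a name from the list of things; names that differ only in an ending like _2 or _b are one class to them, and where a whole thing is asked for, a point or a joint stands for the part that bears it (a point fixed in the world has none). Each returns a list of dicts, best first, with "conf" (0 to 1); they miss things now and then, are a little off and sometimes report something else, mostly with a low value. They report only what shows in the picture. A call takes as long as a camera call.
- env.regions_of(picture, query): "pixels" (400x640 bool, what is visible of it).
- env.place_of(picture, query): "xyz" ([x, y, z] in mm, in world coordinates, good to about 4 mm: a listed point, or the origin of a listed thing).
The state is a dict: "t": time; "q": joint angles; "qd": joint speeds; "joint_efforts": joint torques, N m; "tool_pos": TCP position; "ee_rot": TCP orientation; "ft_force": force on the tool from outside, world axes, zero at the start; "moment": the same for the moment, N m; "gripper_width": opening from 0.0 (shut) to 1.0 (fully open); "grasp_force": force on a finger pad.
Only numpy, scipy, OpenCV 4.12 (cv2) and the standard library are available. Lean on these libraries where they do the work, as an engineer would, in place of code of your own. Each camera call takes 0.05 s, during which the arm holds its last target. There are 200 camera calls.

TASK

Put the ring-shaped transformer together on the round blue base: over the base's upright bolt slip first the black rubber pad, then the yellow coil, then the red pad and last the green clamping washer, each lying flat on the one below, and let go of them all. Leave the roll of black tape and the spool of solder where they stand.

Things in the scene. Friction and masses are not known exactly. Their poses are not given: they have to be found in the camera images.
- mount_top (a point): Target: round blue mounting base, 78 mm across and 6 mm thick, fixed to the bench, with an upright steel bolt 8 mm thick in its middle. The point lies on the bolt's axis at the base's upper face, 6 mm over the bench; the bolt stands 50 mm above this point (the last 4 mm taper). z is up.
- pad_black_mid (a point): Black rubber pad: flat plain ring, 58 mm across, 8 mm thick, with a 20 mm hole (not the tape roll). Goes on first, on the base. Lies flat on the bench, loose. The point is its centre, half-way up, in the middle of the hole; z is up.
- coil_mid (a point): Toroidal coil: yellow ring with copper-brown stripes, 60 mm across, 22 mm thick, with a 24 mm hole; 0.18 to 0.35 kg. Goes on second. Lies flat on the bench, loose. The point is its centre, half-way up, in the middle of the hole; z is up.
- pad_red_mid (a point): Red pad: flat plain ring, 58 mm across, 8 mm thick, with a 20 mm hole. Goes on third. Lies flat on the bench, loose. The point is its centre, half-way up, in the middle of the hole; z is up.
- cap_mid (a point): Green-painted clamping washer: flat plain ring, 56 mm across, 8 mm thick, with an 18 mm hole. Goes on last. Lies flat on the bench, loose. The point is its centre, half-way up, in the middle of the hole; z is up.
- tape: Not part of the job: roll of black tape with a brown core, 62 mm across, 18 mm high, lying flat; taller and broader than the black pad. Origin at the centre of its underside, z up. To be left in place.
- spool: Not part of the job: spool of silvery solder with a yellow and black flange, 60 mm across, 40 mm high, standing upright, a loose wire end at one side. Origin on its underside, 11 mm from the spool's axis, which lies at +11 mm on its own y axis; z up. To be left in place.

How it is judged:
By the outcome, as a careful person would: the job done as asked, in the order asked, and still so for the second after the job is handed in, with the robot touching nothing.
It also fails if it takes over 93 s, if anything falls off the work surface, if the arm or the gripper's body presses on something with over 40 N, if the wrist force passes 120 N, or if a joint passes its speed limit or range.

## Working session

There is one attempt and no reset: what is moved stays moved. The work goes in short steps, Python scripts to look and compute and a tool call to move; the robot and the scene stay as the last step left them, time stands still between calls to the robot, and variables do not carry over. Pictures are saved under pics/ and viewed, at most 14 in all, crops included, and the job is handed in when it is done.

Besides the shell and the picture viewer there is one more tool, called after "Emit:" as name(argument=value, ...) on one line, values as JSON. drive_tool: Moves the arm, as the interface text tells. Its arguments: {"type":"object","properties":{"increments":{"type":"array"},"squeeze":{"type":"number"}},"required":["increments"]}

```bash
ls; mkdir -p pics
cat > h.py <<'E'
import numpy as np, cv2
from scipy.spatial.transform import Rotation as R
from bench import env
def st():
    s=env.read_state(); return s
def Tt(s):
    T=np.eye(4);T[:3,:3]=R.from_rotvec(s['ee_rot']).as_matrix();T[:3,3]=s['tool_pos'];return T
def grab(n):
    s=env.read_state();f=env.grab_frame(n)
    f['W']=np.array(f['pose']) if n!='wrist' else Tt(s)@np.array(f['T_tool_cam']);return f
def save(f,n): cv2.imwrite('pics/'+n,cv2.cvtColor(f['img'],cv2.COLOR_RGB2BGR))
def cloud(f):
    v,u=np.mgrid[:400,:640]
    p=np.stack([u,v],-1).reshape(-1,1,2).astype(float)
    K=np.array([[f['fx'],0,f['cx']],[0,f['fy'],f['cy']],[0,0,1]])
    n=cv2.undistortPoints(p,K,np.array([f['k1'],0,0,0.])).reshape(400,640,2)
    z=f['z_map'];P=np.stack([n[...,0]*z,-n[...,1]*z,-z,np.ones_like(z)],-1)
    W=(P@f['W'].T)[...,:3];W[z==0]=np.nan;return W
E
python3 - <<'E'
from h import *
s=st();print({k:np.round(v,3) for k,v in s.items()})
for n in ['top','scene']:
    f=grab(n);save(f,n+'0.png');print(n,np.round(f['W'],2).tolist())
    for q in ['mount_top','pad_black_mid','coil_mid','pad_red_mid','cap_mid','tape','spool']:
        print(q,[(np.round(d['xyz'],1),round(d['conf'],2)) for d in env.place_of(f,q)[:3]])
E
```

```text
pics
{'t': np.float64(0.0), 'q': array([-1.507,  0.105,  0.096,  1.564, -0.   ,  1.353]), 'qd': array([-0.002,  0.001, -0.   ,  0.001, -0.001, -0.002]), 'joint_efforts': array([-1.0000e-03, -5.5694e+01,  5.0365e+01,  1.7000e-02, -0.0000e+00,
       -0.0000e+00]), 'tool_pos': array([ 166.831, -576.086,  303.089]), 'ee_rot': array([-3.109, -0.441, -0.   ]), 'ft_force': array([-1.21 , -0.225, -1.083]), 'moment': array([-0.024, -0.027,  0.001]), 'grasp_force': np.float64(0.0), 'gripper_width': np.float64(1.001)}
top [[0.02, 1.0, -0.09, 388.25], [-1.0, 0.02, 0.01, -94.34], [0.01, 0.09, 1.0, 1096.6], [0.0, 0.0, 0.0, 1.0]]
mount_top [(array([ 430.4, -223.5,    3.2]), 0.58)]
pad_black_mid [(array([ 4.327e+02, -3.540e+02,  2.000e-01]), 0.76)]
coil_mid [(array([560.4, -32.6,  11.5]), 0.52)]
pad_red_mid [(array([ 564.4, -164.6,    3.5]), 0.53)]
cap_mid [(array([469.6,  76.1,   5.7]), 0.69)]
tape [(array([411.5, 199.8,   2.6]), 0.91)]
spool [(array([ 544.3, -301.8,    4.3]), 0.57)]
scene [[0.98, -0.13, 0.14, 649.0], [0.19, 0.66, -0.73, -874.13], [0.0, 0.74, 0.67, 744.14], [0.0, 0.0, 0.0, 1.0]]
mount_top [(array([ 433.3, -223.3,   10. ]), 0.8), (array([ 562.1, -163.2,    5.4]), 0.66)]
pad_black_mid [(array([ 432.4, -355. ,    4.9]), 0.79)]
coil_mid [(array([560.9, -35. ,  10. ]), 0.88)]
pad_red_mid [(array([ 561. , -163.6,    4.3]), 0.66), (array([ 434.2, -221.2,    8.8]), 0.3)]
cap_mid [(array([469.3,  73.7,   0.8]), 0.72)]
tape [(array([416.1, 195.1,   0.9]), 0.71)]
spool [(array([ 541.7, -300.5,   -1.4]), 0.65), (array([473.4,  71.3,   0.9]), 0.35)]
```

View pics/top0.png

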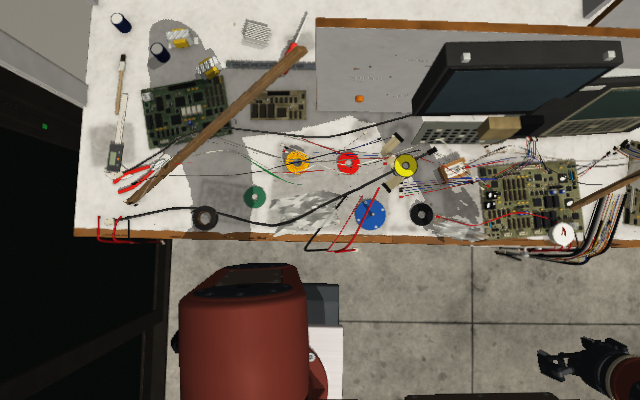

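View pics/scene0.png

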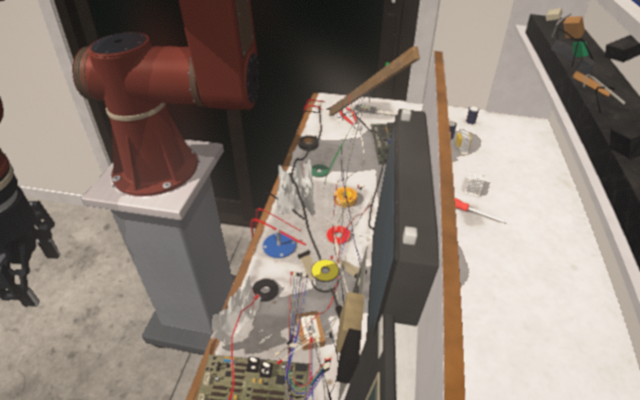

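Run:
```python
from h import *
for n in ['top','scene']:
    f=grab(n);W=cloud(f)
    for q in ['mount_top','pad_black_mid','coil_mid','pad_red_mid','cap_mid','tape','spool']:
        r=env.regions_of(f,q)
        if not r: print(n,q,'none');continue
        m=r[0]['pixels'];p=W[m];p=p[~np.isnan(p[:,0])]
        zt=np.percentile(p[:,2],80); t=p[abs(p[:,2]-zt)<3].astype(np.float32)
        c,ra=cv2.minEnclosingCircle(t[:,None,:2].copy())
        print(n,q,round(r[0]['conf'],2),'zt %.1f'%zt,'circ',np.round(c,1),'r %.1f'%ra,'mean',np.round(t.mean(0),1),len(t))
```

```text
top mount_top 0.69 zt 8.0 circ [ 432.1 -222.5] r 38.4 mean [ 430.3 -223.1    7. ] 412
top pad_black_mid 0.85 zt 9.2 circ [ 435. -353.] r 28.7 mean [ 434.5 -352.8    8.3] 275
top coil_mid 0.79 zt 24.0 circ [560.2 -33.5] r 30.0 mean [559.7 -32.3  23.2] 229
top pad_red_mid 0.49 zt 11.5 circ [ 563.1 -164.6] r 28.2 mean [ 561.6 -164.8   10. ] 98
top cap_mid 0.69 zt 9.4 circ [470.9  72.9] r 27.7 mean [471.4  72.3   8.6] 258
top tape 0.75 zt 19.4 circ [414.9 197.4] r 33.5 mean [415.8 196.4  18.6] 293
top spool 0.66 zt 41.7 circ [ 555.1 -305.1] r 29.8 mean [ 554.6 -305.4   41. ] 329
scene mount_top 0.77 zt 7.3 circ [ 430.8 -224.1] r 39.1 mean [ 429.4 -230.7    6.1] 425
scene pad_black_mid 0.79 zt 8.7 circ [ 436.1 -353.4] r 29.3 mean [ 437.4 -352.4    7.9] 364
scene coil_mid 0.73 zt 23.0 circ [560.  -44.1] r 32.7 mean [562.5 -40.9  22. ] 170
scene pad_red_mid 0.63 zt 12.2 circ [ 557.9 -170.5] r 24.3 mean [ 557.4 -163.7    9.9] 6
scene cap_mid 0.56 zt 8.3 circ [471.3  71.1] r 27.6 mean [471.   70.4   7.4] 142
scene tape 0.63 zt 18.6 circ [415.7 189.3] r 39.2 mean [413.8 192.4  18. ] 149
scene spool 0.57 zt 41.2 circ [ 555.  -304.8] r 31.6 mean [ 554.2 -306.2   40.7] 467
```

The top view shows black pad (421,214), base (370,212), red pad (348,163), coil (297,161), green washer (255,197), tape (205,217) and spool (405,165). They agree with the network positions. In the scene view, wires run across the red pad and coil.

```bash
cat >> h.py <<'E'
def go(x,y,z,dyaw=0,s=None):
    s=s or st();T=Tt(s);d=T[:3,:3].T@(np.array([x,y,z])-T[:3,3])
    print('frac',np.round(d/600,4).tolist(),'turnz',round(-dyaw/90,3),'dist %.0f'%np.linalg.norm(d),'yaw %.1f'%np.degrees(np.arctan2(T[1,0],T[0,0])),'tilt',np.round(T[:3,2],4))
E
python3 - <<'E'
from h import *
go(434.5,-353,200,40)
E
```

```text
frac [0.532, -0.2336, 0.1732] turnz -0.444 dist 364 yaw 16.1 tilt [-0.e+00 -1.e-04 -1.e+00]
```

Emit:
drive_tool(increments=[[[0.532,-0.234,0.173,0,0,-0.444,0.82],[0.532,-0.234,0.173,0,0,-0.444,0.82],[0.532,-0.234,0.173,0,0,-0.444,0.82],[0.532,-0.234,0.173,0,0,-0.444,0.82],[0.532,-0.234,0.173,0,0,-0.444,0.82],[0.532,-0.234,0.173,0,0,-0.444,0.82],[0.532,-0.234,0.173,0,0,-0.444,0.82],[0.532,-0.234,0.173,0,0,-0.444,0.82],[0.532,-0.234,0.173,0,0,-0.444,0.82],[0.532,-0.234,0.173,0,0,-0.444,0.82],[0.532,-0.234,0.173,0,0,-0.444,0.82],[0.532,-0.234,0.173,0,0,-0.444,0.82],[0.532,-0.234,0.173,0,0,-0.444,0.82],[0.532,-0.234,0.173,0,0,-0.444,0.82]]], squeeze=30)

```text
t: 3.0
tool_pos: [434.1, -353.3, 200.3]
ee_rot: [2.773, 1.476, -0.0]
ft_force: [0.4, -1.0, 0.1]
gripper_width: 0.821
grasp_force: 0.0
```

```bash
cat >> h.py <<'E'
def look(q,name=None,zr=None,cam='wrist'):
    f=grab(cam);W=cloud(f);out=[]
    if name: save(f,name)
    r=env.regions_of(f,q)
    if r:
        m=r[0]['pixels'];p=W[m];p=p[~np.isnan(p[:,0])]
        zt=np.median(p[:,2]) if zr is None else zr; t=p[abs(p[:,2]-zt)<3].astype(np.float32)
        c,ra=cv2.minEnclosingCircle(t[:,None,:2].copy())
        print(q,round(r[0]['conf'],2),'zt %.1f'%zt,'circ',np.round(c,1),'r %.1f'%ra,'mean',np.round(t.mean(0),1),len(t))
    print([(np.round(d['xyz'],1),round(d['conf'],2)) for d in env.place_of(f,q)[:2]])
    return f,W
E
python3 - <<'E'
from h import *
s=st();print(s['t'],s['q'],s['tool_pos'],s['gripper_width'],s['ft_force'])
look('pad_black_mid','w1.png')
E
```

```text
3.0 [-9.16778445e-01 -1.29428335e-02 -2.10931659e-01  1.37249116e+00
 -9.71010763e-05  1.24650463e+00] [ 434.05879298 -353.25177569  200.30269367] 0.8214017878256512 [ 0.36844766 -1.01712841  0.12725454]
pad_black_mid 0.93 zt 8.7 circ [ 436.5 -354.7] r 28.8 mean [ 437.  -353.8    8.7] 3366
[(array([ 436.1, -358.2,    3.9]), 0.6)]
```

View pics/w1.png

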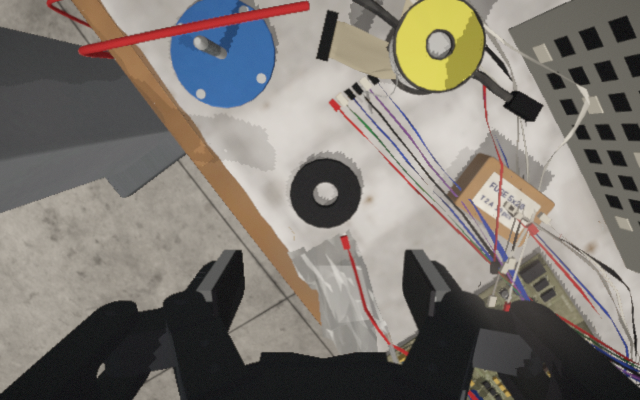

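The wrist view shows the black pad at (325,193), with fingers on either side. The base is at (223,52), and a red lead passes over its near edge from (80,50) to (310,5). I'll measure that lead's height and the fingertip depth.

Run:
```python
from h import *
f,W=look('mount_top')
h=f['img'].astype(int);red=(h[...,0]>130)&(h[...,1]<60)&(h[...,2]<60)
for a,b in [(80,110),(130,150),(190,210),(240,260),(285,305)]:
    m=red.copy();m[:,:a]=0;m[:,b:]=0;m[75:]=0
    print(a,np.round(np.nanmedian(W[m],0),1),m.sum())
T=Tt(st());V=(W-T[:3,3])@T[:3,:3]
for (u,v) in [(238,260),(230,285),(412,260),(425,285)]: print(u,v,np.round(np.nanmedian(V[v-3:v+4,u-3:u+4].reshape(-1,3),0),1))
F=V[245:330,180:250].reshape(-1,3);F=F[F[:,2]<100];print(np.nanmax(F[:,2]))
g,W=look('mount_top',cam='top')
h=g['img'].astype(int);red=(h[...,0]>130)&(h[...,1]<70)&(h[...,2]<70)
P=W[red];P=P[(P[:,0]>330)&(P[:,0]<520)&(P[:,1]>-300)&(P[:,1]<-60)];P=P[np.argsort(P[:,1])];print(np.round(P[::max(1,len(P)//30)],0).tolist())
```

```text
mount_top 0.74 zt 7.0 circ [ 432.5 -223.9] r 38.9 mean [ 432.5 -226.6    6.9] 7636
[(array([ 428.1, -222.4,    7.5]), 0.73)]
80 [ 367.  -176.4   29.9] 260
130 [ 398.1 -192.6   35.6] 162
190 [ 436.  -210.6   37.5] 169
240 [ 465.6 -224.6   38.6] 169
285 [ 491.7 -237.    39.5] 168
238 260 [  7.1 -34.2  56. ]
230 285 [  3.1 -34.4  43.2]
412 260 [ 9.6 35.8 51.5]
425 285 [ 8.8 35.9 33.1]
64.56173258589344
mount_top 0.97 zt 6.2 circ [ 432.8 -221.4] r 39.7 mean [ 432.  -222.6    6.1] 571
[(array([ 431.3, -224.9,    4.7]), 0.94)]
[[346.0, -300.0, 615.0], [373.0, -298.0, 625.0], [353.0, -297.0, 619.0], [432.0, -296.0, 625.0], [351.0, -294.0, 620.0], [365.0, -293.0, 624.0], [357.0, -292.0, 624.0], [371.0, -291.0, 625.0], [348.0, -289.0, 621.0], [358.0, -288.0, 625.0], [352.0, -287.0, 626.0], [369.0, -285.0, 627.0], [349.0, -284.0, 624.0], [348.0, -282.0, 625.0], [360.0, -281.0, 626.0], [345.0, -279.0, 627.0], [360.0, -278.0, 628.0], [330.0, -276.0, 623.0], [335.0, -274.0, 626.0], [337.0, -273.0, 627.0], [340.0, -270.0, 630.0], [337.0, -268.0, 630.0], [345.0, -266.0, 630.0], [335.0, -263.0, 631.0], [331.0, -260.0, 630.0], [332.0, -257.0, 631.0], [334.0, -251.0, 634.0], [467.0, -226.0, 38.0], [417.0, -199.0, 35.0], [443.0, -179.0, 36.0], [336.0, -150.0, -36.0]]
```

Run:
```python
from h import *
go(436.2,-354,70)
```

```text
frac [-0.0002, 0.0036, 0.2168] turnz 0.0 dist 130 yaw 56.1 tilt [ 0.e+00 -1.e-04 -1.e+00]
```

Emit:
drive_tool(increments=[[[0,0.0036,0.15,0,0,0,0.82],[0,0.0036,0.15,0,0,0,0.82],[0,0.0036,0.18,0,0,0,0.82],[0,0.0036,0.2,0,0,0,0.82],[0,0.0036,0.21,0,0,0,0.82],[0,0.0036,0.2165,0,0,0,0.82],[0,0.0036,0.2165,0,0,0,0.82],[0,0.0036,0.2165,0,0,0,0.82],[0,0.0036,0.2165,0,0,0,0.5],[0,0.0036,0.2165,0,0,0,0.5],[0,0.0036,0.2165,0,0,0,0.5],[0,0.0036,0.2165,0,0,0,0.5],[0,0.0036,0.2165,0,0,0,0.5],[0,0.0036,0.2165,0,0,0,0.5]]], squeeze=30)

```text
t: 4.85
tool_pos: [436.7, -354.5, 71.9]
ee_rot: [2.771, 1.477, 0.0]
ft_force: [-1.3, 2.8, 8.4]
gripper_width: 0.656
grasp_force: 30.0
```

The tips reached the bench as the fingers swung forward, so the tip length is about 72 mm at this opening. Next I'll lift and carry the pad.

Run:
```python
from h import *
s=st();go(s['tool_pos'][0],s['tool_pos'][1],170);go(432.2,-223,170,15)
```

```text
frac [-0.0001, 0.0003, -0.1636] turnz 0.0 dist 98 yaw 56.1 tilt [ 0.001  -0.0015 -1.    ]
frac [0.1777, -0.1281, -0.1639] turnz -0.167 dist 164 yaw 56.1 tilt [ 0.001  -0.0015 -1.    ]
```

Emit:
drive_tool(increments=[[[0,0,-0.05,0,0,0,0.5],[0,0,-0.1,0,0,0,0.5],[0,0,-0.166,0,0,0,0.5],[0,0,-0.166,0,0,0,0.5],[0.09,-0.064,-0.166,0,0,-0.08,0.5],[0.178,-0.128,-0.166,0,0,-0.167,0.5],[0.178,-0.128,-0.166,0,0,-0.167,0.5],[0.178,-0.128,-0.166,0,0,-0.167,0.5],[0.178,-0.128,-0.166,0,0,-0.167,0.5],[0.178,-0.128,-0.166,0,0,-0.167,0.5],[0.178,-0.128,-0.166,0,0,-0.167,0.5]]])

```text
t: 5.95
tool_pos: [432.0, -223.4, 169.8]
ee_rot: [2.556, 1.826, -0.0]
ft_force: [0.6, 0.0, -0.5]
gripper_width: 0.659
grasp_force: 32.0
```

Run:
```python
from h import *
s=st();print(s['q'],s['tool_pos'])
f,W=look('mount_top','w2.png')
look('pad_black_mid')
go(432.2,-223,79)
```

```text
[-7.46924240e-01 -2.30491074e-01 -4.67989607e-01  1.33306791e+00
 -1.80971568e-04  1.15438927e+00] [ 432.01770192 -223.42892349  169.79347764]
mount_top 0.59 zt 6.8 circ [ 432.9 -223.7] r 38.9 mean [ 437.3 -208.6    6.8] 4129
[(array([ 427.3, -221.5,    8.4]), 0.7)]
pad_black_mid 0.61 zt 106.3 circ [ 432.3 -223.6] r 29.1 mean [ 432.9 -221.9  106.3] 10706
[]
frac [-0.0003, 0.0005, 0.1512] turnz 0.0 dist 91 yaw 71.1 tilt [-1.e-04  1.e-04 -1.e+00]
```

View pics/w2.png

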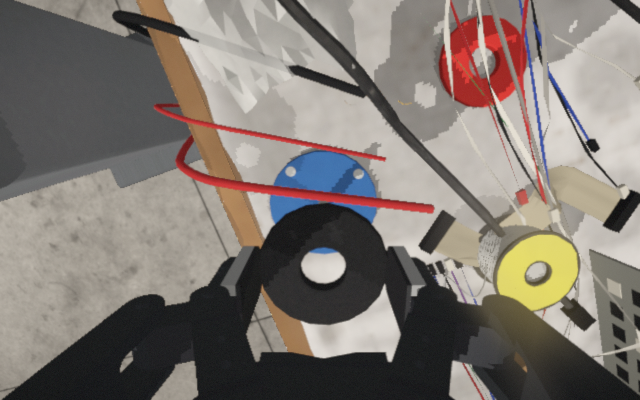

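The pad is held level at (323,265), and its hole shows over the base. The red leads pass over the base, so I'll go down in stages and check the force.

Emit:
drive_tool(increments=[[[0,0.0005,0.05,0,0,0,0.5],[0,0.0005,0.07,0,0,0,0.5],[0,0.0005,0.08,0,0,0,0.5],[0,0.0005,0.09,0,0,0,0.5],[0,0.0005,0.1,0,0,0,0.5],[0,0.0005,0.11,0,0,0,0.5],[0,0.0005,0.11,0,0,0,0.5]]])

```text
t: 6.95
tool_pos: [432.1, -222.4, 103.2]
ee_rot: [-2.555, -1.827, 0.0]
ft_force: [-0.3, 0.3, -0.5]
gripper_width: 0.656
grasp_force: 32.1
```

Emit:
drive_tool(increments=[[[0,0,0.015,0,0,0,0.5],[0,0,0.03,0,0,0,0.5],[0,0,0.037,0,0,0,0.5],[0,0,0.041,0,0,0,0.5],[0,0,0.041,0,0,0,0.5],[0,0,0.041,0,0,0,0.5]]])

```text
t: 7.55
tool_pos: [432.4, -222.6, 79.4]
ee_rot: [2.555, 1.827, -0.0]
ft_force: [0.1, 0.6, 0.1]
gripper_width: 0.654
grasp_force: 32.1
```

Emit:
drive_tool(increments=[[[0,0,0.003,0,0,0,0.5],[0,0,0.003,0,0,0,0.5],[0,0,0.003,0,0,0,0.82],[0,0,0.003,0,0,0,0.82],[0,0,0.003,0,0,0,0.82],[0,0,0,0,0,0,0.82],[0,0,-0.05,0,0,0,0.82],[0,0,-0.12,0,0,0,0.82],[0,0,-0.2,0,0,0,0.82],[0,0,-0.2,0,0,0,0.82],[0,0,-0.2,0,0,0,0.82]]])

```text
t: 8.65
tool_pos: [432.9, -223.1, 200.6]
ee_rot: [2.553, 1.826, 0.001]
ft_force: [-0.7, 0.7, -0.9]
gripper_width: 0.821
grasp_force: 0.0
```

Run:
```python
from h import *
look('pad_black_mid')
f,W=look('mount_top')
go(560,-33.5,200,15)
```

```text
pad_black_mid 0.58 zt 14.7 circ [ 433.4 -223.6] r 28.9 mean [ 433.2 -223.4   14.6] 2940
[(array([ 432.1, -227.8,   11.2]), 0.87), (array([ 428. , -224.8,    6.5]), 0.39)]
mount_top 0.64 zt 6.9 circ [ 432.8 -223.7] r 38.9 mean [ 433.5 -220.     6.8] 2864
[(array([ 426.9, -221.9,    7.7]), 0.8)]
frac [0.3666, 0.1004, -0.0033] turnz -0.167 dist 228 yaw 71.1 tilt [-0.0015  0.0013 -1.    ]
```

The black pad is seated flat and centred. The coil is next.

Emit:
drive_tool(increments=[[[0.367,0.1,0,0,0,-0.167,0.85],[0.367,0.1,0,0,0,-0.167,0.85],[0.367,0.1,0,0,0,-0.167,0.85],[0.367,0.1,0,0,0,-0.167,0.85],[0.367,0.1,0,0,0,-0.167,0.85],[0.367,0.1,0,0,0,-0.167,0.85],[0.367,0.1,0,0,0,-0.167,0.85],[0.367,0.1,0,0,0,-0.167,0.85],[0.367,0.1,0,0,0,-0.167,0.85],[0.367,0.1,0,0,0,-0.167,0.85]]])

```text
t: 9.95
tool_pos: [560.0, -34.5, 199.2]
ee_rot: [2.296, 2.144, -0.0]
ft_force: [0.1, -0.2, 0.2]
gripper_width: 0.852
grasp_force: 0.0
```

Run:
```python
from h import *
s=st();print(s['q'],s['tool_pos'])
look('coil_mid','w3.png',zr=23)
```

```text
[-2.94516031e-01 -8.01210573e-03 -2.07963132e-01  1.37071062e+00
 -1.67977184e-04  1.34466062e+00] [560.00203506 -34.4788917  199.24360735]
coil_mid 0.87 zt 23.0 circ [562.  -34.2] r 30.2 mean [562.8 -32.3  23. ] 3333
[(array([561.7, -34.1,  12.3]), 0.59)]
```

View pics/w3.png

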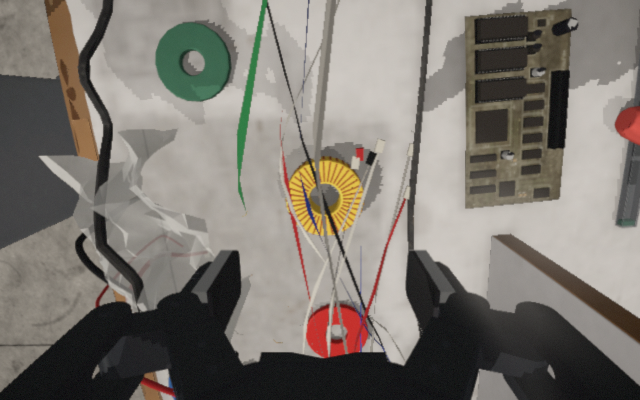

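The coil sits at (326,197), with wires drawn over it. I'll check for real obstacles around the finger positions.

Run:
```python
from h import *
f=grab('wrist');W=cloud(f)
m=(W[...,2]>6)&(W[...,2]<130);m[250:,100:520]=0
P=W[m];d=np.hypot(P[:,0]-561.5,P[:,1]+34)
k=(d>33)&(d<90);Q=P[k];Q=Q[np.argsort(Q[:,0])];print(len(Q));print(np.round(Q[::max(1,len(Q)//25)]).tolist())
for u,v in [(505,245),(520,260),(600,350)]: print(np.round(W[v,u]))
go(561.5,-34,76)
```

```text
4359
[[472.0, -34.0, 57.0], [475.0, -39.0, 47.0], [506.0, -22.0, 46.0], [517.0, 19.0, 84.0], [522.0, 26.0, 92.0], [527.0, 29.0, 97.0], [531.0, 39.0, 106.0], [533.0, -16.0, 24.0], [535.0, 14.0, 25.0], [539.0, 25.0, 19.0], [548.0, 14.0, 24.0], [559.0, -1.0, 91.0], [561.0, 13.0, 102.0], [562.0, 34.0, 121.0], [564.0, 23.0, 110.0], [565.0, 42.0, 130.0], [571.0, -70.0, 26.0], [587.0, -11.0, 28.0], [595.0, -26.0, 25.0], [601.0, 5.0, 25.0], [627.0, -34.0, 6.0], [630.0, -68.0, 7.0], [631.0, -24.0, 7.0], [633.0, -14.0, 7.0], [635.0, 16.0, 6.0], [638.0, 6.0, 8.0]]
[702. -80.  26.]
[701. -82.  49.]
[629. -27. 205.]
frac [0.0001, 0.0021, 0.2055] turnz 0.0 dist 123 yaw 86.1 tilt [ 2.e-04 -1.e-04 -1.e+00]
```

Emit:
drive_tool(increments=[[[0,0.0021,0.07,0,0,0,0.85],[0,0.0021,0.14,0,0,0,0.85],[0,0.0021,0.18,0,0,0,0.85],[0,0.0021,0.2,0,0,0,0.85],[0,0.0021,0.2055,0,0,0,0.85],[0,0.0021,0.2055,0,0,0,0.85],[0,0.0021,0.2055,0,0,0,0.5],[0,0.0021,0.2055,0,0,0,0.5],[0,0.0021,0.2055,0,0,0,0.5],[0,0.0021,0.2055,0,0,0,0.5],[0,0.0021,0.2055,0,0,0,0.5],[0,0.0021,0.16,0,0,0,0.5],[0,0.0021,0.08,0,0,0,0.5],[0,0.0021,0.03,0,0,0,0.5],[0,0.0021,0.03,0,0,0,0.5],[0,0.0021,0.03,0,0,0,0.5]]], squeeze=45)

```text
t: 11.75
tool_pos: [562.1, -33.8, 182.2]
ee_rot: [2.293, 2.145, 0.002]
ft_force: [-0.6, -0.8, -3.7]
gripper_width: 0.679
grasp_force: 50.3
```

Run:
```python
from h import *
f,W=look('coil_mid')
go(432.8,-223.5,182,-15)
```

```text
coil_mid 0.8 zt 126.4 circ [563.2 -34.5] r 30.7 mean [562.8 -32.  126.5] 12344
[(array([562.1, -32.8, 115.3]), 0.79)]
frac [-0.3303, -0.1915, -0.0038] turnz 0.167 dist 229 yaw 86.2 tilt [-2.5e-03  6.0e-04 -1.0e+00]
```

Emit:
drive_tool(increments=[[[-0.16,-0.095,0,0,0,0.08,0.5],[-0.3303,-0.1915,0,0,0,0.167,0.5],[-0.3303,-0.1915,0,0,0,0.167,0.5],[-0.3303,-0.1915,0,0,0,0.167,0.5],[-0.3303,-0.1915,0,0,0,0.167,0.5],[-0.3303,-0.1915,0,0,0,0.167,0.5],[-0.3303,-0.1915,0,0,0,0.167,0.5],[-0.3303,-0.1915,0,0,0,0.167,0.5],[-0.3303,-0.1915,0,0,0,0.167,0.5],[-0.3303,-0.1915,0,0,0,0.167,0.5],[-0.3303,-0.1915,0,0,0,0.167,0.5]]])

```text
t: 13.0
tool_pos: [433.9, -223.2, 181.1]
ee_rot: [-2.554, -1.829, 0.0]
ft_force: [0.4, 0.2, -2.6]
gripper_width: 0.686
grasp_force: 50.5
```

Run:
```python
from h import *
f,W=look('coil_mid','w4.png')
go(432.8,-223.5,93)
```

```text
coil_mid 0.86 zt 125.4 circ [ 434.8 -223.8] r 30.5 mean [ 435.2 -221.3  125.4] 12262
[(array([ 435.9, -220.3,  113.7]), 0.86)]
frac [-0.0005, -0.0016, 0.147] turnz 0.0 dist 88 yaw 71.2 tilt [ 0.e+00 -1.e-04 -1.e+00]
```

Emit:
drive_tool(increments=[[[-0.001,-0.002,0.06,0,0,0,0.5],[-0.001,-0.002,0.08,0,0,0,0.5],[-0.001,-0.002,0.1,0,0,0,0.5],[-0.001,-0.002,0.12,0,0,0,0.5],[-0.001,-0.002,0.135,0,0,0,0.5],[-0.001,-0.002,0.144,0,0,0,0.5],[-0.001,-0.002,0.147,0,0,0,0.5],[-0.001,-0.002,0.147,0,0,0,0.5],[-0.001,-0.002,0.147,0,0,0,0.5]]])

```text
t: 14.05
tool_pos: [432.6, -224.2, 93.5]
ee_rot: [2.555, 1.827, 0.0]
ft_force: [0.3, 0.2, -2.7]
gripper_width: 0.678
grasp_force: 50.5
```

Emit:
drive_tool(increments=[[[0,0,0.002,0,0,0,0.5],[0,0,0.004,0,0,0,0.5],[0,0,0.004,0,0,0,0.5]]])

```text
t: 14.35
tool_pos: [432.7, -224.2, 92.2]
ee_rot: [2.554, 1.827, 0.0]
ft_force: [-4.0, 3.6, 10.7]
gripper_width: 0.683
grasp_force: 51.8
```

Contact with the pad below, so I release, rise, and move on to look at the red pad.

Emit:
drive_tool(increments=[[[0,0,-0.001,0,0,0,0.5],[0,0,-0.001,0,0,0,0.85],[0,0,-0.001,0,0,0,0.85],[0,0,-0.001,0,0,0,0.85],[0,0,-0.03,0,0,0,0.85],[0,0,-0.1,0,0,0,0.85],[0,0,-0.18,0,0,0,0.85],[0,0,-0.18,0,0,0,0.85],[0,0,-0.18,0,0,0,0.85]]])

```text
t: 15.25
tool_pos: [432.9, -224.5, 199.8]
ee_rot: [2.553, 1.826, 0.001]
ft_force: [-0.4, -0.6, -0.3]
gripper_width: 0.851
grasp_force: 0.0
```

Run:
```python
from h import *
look('coil_mid','w5.png')
go(562.5,-165,200,5)
```

```text
coil_mid 0.59 zt 36.7 circ [ 433.4 -224.5] r 30.3 mean [ 433.8 -223.2   36.8] 4332
[(array([ 434.2, -225. ,   24. ]), 0.67)]
frac [0.1626, 0.1746, -0.0049] turnz -0.056 dist 143 yaw 71.1 tilt [-0.0016  0.0014 -1.    ]
```

View pics/w5.png

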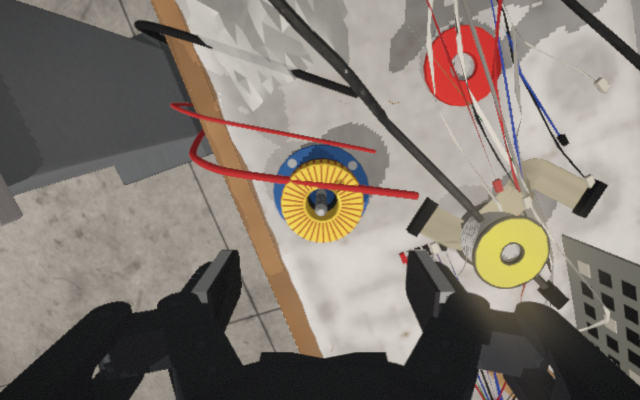

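The coil lies flat at (322,203) with the bolt in its hole and its top at 36.7 mm, as expected. Now the red pad.

Emit:
drive_tool(increments=[[[0.163,0.175,0,0,0,-0.056,0.82],[0.163,0.175,0,0,0,-0.056,0.82],[0.163,0.175,0,0,0,-0.056,0.82],[0.163,0.175,0,0,0,-0.056,0.82],[0.163,0.175,0,0,0,-0.056,0.82],[0.163,0.175,0,0,0,-0.056,0.82],[0.163,0.175,0,0,0,-0.056,0.82],[0.163,0.175,0,0,0,-0.056,0.82]]])

```text
t: 16.2
tool_pos: [562.7, -165.9, 198.9]
ee_rot: [2.473, 1.936, 0.0]
ft_force: [-1.3, 0.3, -0.4]
gripper_width: 0.816
grasp_force: 0.0
```

Run:
```python
from h import *
f,W=look('pad_red_mid','w6.png',zr=8.7)
h=f['img'].astype(int);m=(h[...,0]>150)&(h[...,1]<60)&(h[...,2]<60)&(abs(W[...,2]-8.7)<2.5)&(np.hypot(W[...,0]-562,W[...,1]+165)<45)
p=W[m].astype(np.float32)[:,:2];print(len(p),cv2.minEnclosingCircle(p[:,None].copy()))
```

```text
pad_red_mid 0.83 zt 8.7 circ [ 563.8 -165.4] r 28.7 mean [ 563.  -164.1    8.7] 2484
[(array([ 563.6, -164.9,    3.7]), 0.98)]
2070 ((563.904296875, -164.93417358398438), 27.884143829345703)
```

View pics/w6.png

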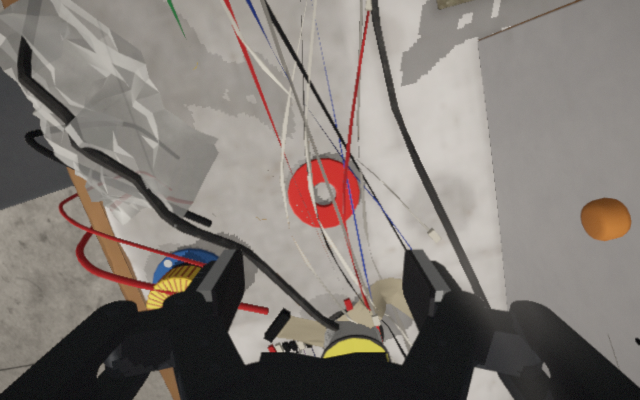

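The red pad is at (324,192), clear between the fingers.

Run:
```python
from h import *
go(563.7,-165.3,74)
```

```text
frac [0.001, 0.0008, 0.2082] turnz 0.0 dist 125 yaw 76.1 tilt [ 5.e-04 -4.e-04 -1.e+00]
```

Emit:
drive_tool(increments=[[[0.001,0.001,0.07,0,0,0,0.82],[0.001,0.001,0.14,0,0,0,0.82],[0.001,0.001,0.18,0,0,0,0.82],[0.001,0.001,0.2,0,0,0,0.82],[0.001,0.001,0.208,0,0,0,0.82],[0.001,0.001,0.208,0,0,0,0.82],[0.001,0.001,0.208,0,0,0,0.82],[0.001,0.001,0.208,0,0,0,0.5],[0.001,0.001,0.208,0,0,0,0.5],[0.001,0.001,0.208,0,0,0,0.5],[0.001,0.001,0.208,0,0,0,0.5],[0.001,0.001,0.208,0,0,0,0.5]]], squeeze=30)

```text
t: 17.55
tool_pos: [567.8, -166.7, 79.0]
ee_rot: [2.465, 1.932, 0.007]
ft_force: [3.7, 0.2, 18.7]
gripper_width: 0.503
grasp_force: 18.4
```

Emit:
drive_tool(increments=[[[0,0,-0.04,0,0,0,0.5],[0,0,-0.1,0,0,0,0.5],[0,0,-0.17,0,0,0,0.5],[0,0,-0.17,0,0,0,0.5],[0,0,-0.17,0,0,0,0.5],[0,0,-0.17,0,0,0,0.5]]])

```text
t: 18.15
tool_pos: [563.8, -164.7, 175.3]
ee_rot: [-2.472, -1.938, 0.0]
ft_force: [0.6, 0.2, -0.2]
gripper_width: 0.501
grasp_force: 0.0
```

Run:
```python
from h import *
look('pad_red_mid')
go(432.8,-223.7,176,-5)
```

```text
pad_red_mid 0.82 zt 8.8 circ [ 559.6 -164.1] r 28.6 mean [ 558.  -163.2    8.8] 3105
[(array([ 562.9, -162.3,    1.4]), 0.72)]
frac [-0.1477, -0.1879, -0.0021] turnz 0.056 dist 143 yaw 76.2 tilt [-1.7e-03  8.0e-04 -1.0e+00]
```

The fingers closed over the top of the red pad, because the tips were too high while open. The pad moved about 4 mm and still lies flat. I'll retry lower with a narrower pre-opening.

Run:
```python
from h import *
go(559.8,-164.3,100)
```

```text
frac [-0.001, -0.0058, 0.1242] turnz 0.0 dist 75 yaw 76.2 tilt [-1.7e-03  8.0e-04 -1.0e+00]
```

Emit:
drive_tool(increments=[[[0,0,0,0,0,0,0.77],[-0.001,-0.0058,0.06,0,0,0,0.77],[-0.001,-0.0058,0.11,0,0,0,0.77],[-0.001,-0.0058,0.13,0,0,0,0.77],[-0.001,-0.0058,0.145,0,0,0,0.77],[-0.001,-0.0058,0.16,0,0,0,0.77],[-0.001,-0.0058,0.17,0,0,0,0.77],[-0.001,-0.0058,0.173,0,0,0,0.77],[-0.001,-0.0058,0.173,0,0,0,0.77]]])

```text
t: 19.2
tool_pos: [560.8, -164.8, 72.4]
ee_rot: [2.472, 1.938, 0.0]
ft_force: [-0.9, 0.4, 0.7]
gripper_width: 0.771
grasp_force: 0.0
```

Emit:
drive_tool(increments=[[[0,0,0.0025,0,0,0,0.77],[0,0,0.0025,0,0,0,0.77],[0,0,0.0025,0,0,0,0.6],[0,0,0.0025,0,0,0,0.6],[0,0,0.0025,0,0,0,0.6],[0,0,0.0025,0,0,0,0.6],[0,0,0.0025,0,0,0,0.6]]])

```text
t: 19.9
tool_pos: [560.8, -164.8, 71.2]
ee_rot: [2.472, 1.937, 0.0]
ft_force: [-2.4, 0.6, 5.9]
gripper_width: 0.652
grasp_force: 31.5
```

Gripped this time. I'll lift, carry, and check.

Run:
```python
from h import *
go(432.8,-223.7,171,-5)
```

```text
frac [-0.1464, -0.1835, -0.1664] turnz 0.056 dist 173 yaw 76.2 tilt [ 7.e-04 -5.e-04 -1.e+00]
```

Emit:
drive_tool(increments=[[[0,0,-0.05,0,0,0,0.5],[0,0,-0.12,0,0,0,0.5],[0,0,-0.168,0,0,0,0.5],[-0.07,-0.09,-0.168,0,0,0.03,0.5],[-0.146,-0.184,-0.168,0,0,0.056,0.5],[-0.146,-0.184,-0.168,0,0,0.056,0.5],[-0.146,-0.184,-0.168,0,0,0.056,0.5],[-0.146,-0.184,-0.168,0,0,0.056,0.5],[-0.146,-0.184,-0.168,0,0,0.056,0.5],[-0.146,-0.184,-0.168,0,0,0.056,0.5]]])

```text
t: 20.9
tool_pos: [433.1, -222.9, 171.3]
ee_rot: [2.554, 1.829, 0.0]
ft_force: [1.1, -0.2, 0.1]
gripper_width: 0.646
grasp_force: 32.4
```

Run:
```python
from h import *
look('pad_red_mid')
go(432.8,-223.7,109)
```

```text
pad_red_mid 0.88 zt 108.8 circ [ 433.8 -223. ] r 28.9 mean [ 434.3 -221.4  108.8] 10707
[]
frac [-0.0013, 0.0003, 0.1036] turnz 0.0 dist 62 yaw 71.2 tilt [-2.e-04  2.e-04 -1.e+00]
```

Emit:
drive_tool(increments=[[[-0.0016,-0.0012,0.04,0,0,0,0.5],[-0.0016,-0.0012,0.06,0,0,0,0.5],[-0.0016,-0.0012,0.08,0,0,0,0.5],[-0.0016,-0.0012,0.095,0,0,0,0.5],[-0.0016,-0.0012,0.102,0,0,0,0.5],[-0.0016,-0.0012,0.104,0,0,0,0.5],[-0.0016,-0.0012,0.104,0,0,0,0.5],[-0.0016,-0.0012,0.106,0,0,0,0.5],[-0.0016,-0.0012,0.106,0,0,0,0.5]]])

```text
t: 21.95
tool_pos: [431.5, -224.2, 108.0]
ee_rot: [2.555, 1.827, 0.0]
ft_force: [-0.3, -0.5, -0.8]
gripper_width: 0.654
grasp_force: 32.3
```

Emit:
drive_tool(increments=[[[0,0,0.002,0,0,0,0.5],[0,0,0.002,0,0,0,0.5],[0,0,0.002,0,0,0,0.82],[0,0,0.002,0,0,0,0.82],[0,0,0,0,0,0,0.82],[0,0,-0.03,0,0,0,0.82],[0,0,-0.08,0,0,0,0.82],[0,0,-0.16,0,0,0,0.82],[0,0,-0.16,0,0,0,0.82],[0,0,-0.16,0,0,0,0.82]]])

```text
t: 22.95
tool_pos: [432.0, -224.5, 204.9]
ee_rot: [2.553, 1.826, 0.001]
ft_force: [0.4, 0.6, -0.0]
gripper_width: 0.823
grasp_force: 0.0
```

Run:
```python
from h import *
look('pad_red_mid','w7.png')
go(471,73,200,40)
```

```text
pad_red_mid 0.61 zt 44.7 circ [ 432.6 -224.5] r 28.8 mean [ 432.8 -223.5   44.7] 4205
[(array([ 435.1, -226.2,   40.2]), 0.68), (array([ 433.3, -226.8,   11. ]), 0.53)]
frac [0.4893, -0.0966, 0.0045] turnz -0.444 dist 299 yaw 71.1 tilt [-0.0015  0.0013 -1.    ]
```

View pics/w7.png

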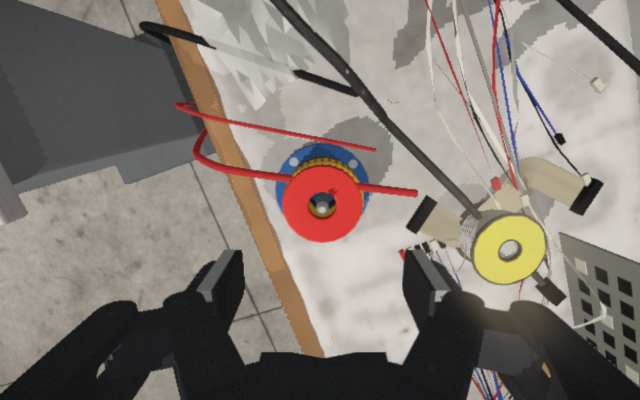

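The red pad lies flat on the coil, with its top at 44.7 mm and the bolt near its centre at (322,204). Now the green washer.

Emit:
drive_tool(increments=[[[0.489,-0.097,0.005,0,0,-0.444,0.76],[0.489,-0.097,0.005,0,0,-0.444,0.76],[0.489,-0.097,0.005,0,0,-0.444,0.76],[0.489,-0.097,0.005,0,0,-0.444,0.76],[0.489,-0.097,0.005,0,0,-0.444,0.76],[0.489,-0.097,0.005,0,0,-0.444,0.76],[0.489,-0.097,0.005,0,0,-0.444,0.76],[0.489,-0.097,0.005,0,0,-0.444,0.76],[0.489,-0.097,0.005,0,0,-0.444,0.76],[0.489,-0.097,0.005,0,0,-0.444,0.76],[0.489,-0.097,0.005,0,0,-0.444,0.76],[0.489,-0.097,0.005,0,0,-0.444,0.76]]])

```text
t: 24.3
tool_pos: [471.2, 71.6, 200.7]
ee_rot: [1.779, 2.589, -0.0]
ft_force: [0.5, -0.0, -0.7]
gripper_width: 0.762
grasp_force: 0.0
```

Run:
```python
from h import *
s=st();print(s['q'])
f,W=look('cap_mid','w8.png')
p=env.regions_of(f,'cap_mid')[0]['pixels'];P=W[p];P=P[abs(P[:,2]-8.7)<2.5].astype(np.float32);c,_=cv2.minEnclosingCircle(P[:,None,:2].copy())
go(c[0],c[1],72)
```

```text
[-1.24438514e-01 -2.74418970e-01 -4.48842883e-01  1.39630017e+00
 -1.32711944e-04  1.07980864e+00]
cap_mid 0.97 zt 8.8 circ [471.7  72.2] r 27.9 mean [471.3  73.2   8.8] 3222
[(array([472.5,  70.9,   7. ]), 0.65)]
frac [-0.0004, 0.0007, 0.2145] turnz 0.0 dist 129 yaw 111.1 tilt [ 1.e-04 -1.e-04 -1.e+00]
```

View pics/w8.png

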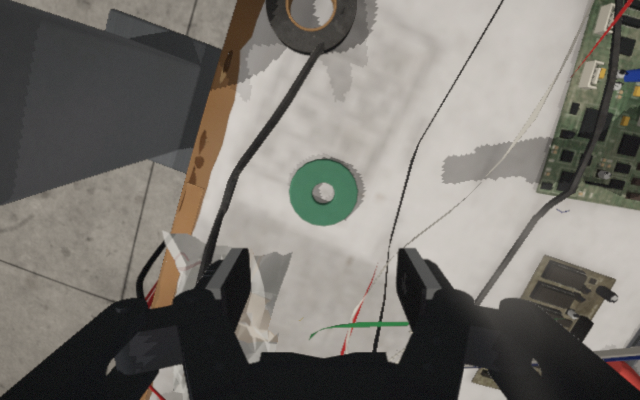

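The green washer is at (324,192), clear of other things. I'll descend to a TCP height of about 71 and grip.

Emit:
drive_tool(increments=[[[0,0.0007,0.07,0,0,0,0.76],[0,0.0007,0.14,0,0,0,0.76],[0,0.0007,0.18,0,0,0,0.76],[0,0.0007,0.2,0,0,0,0.76],[0,0.0007,0.21,0,0,0,0.76],[0,0.0007,0.215,0,0,0,0.76],[0,0.0007,0.216,0,0,0,0.76],[0,0.0007,0.216,0,0,0,0.76],[0,0.0007,0.216,0,0,0,0.58],[0,0.0007,0.216,0,0,0,0.58],[0,0.0007,0.216,0,0,0,0.58],[0,0.0007,0.216,0,0,0,0.58],[0,0.0007,0.216,0,0,0,0.58]]])

```text
t: 25.8
tool_pos: [472.3, 72.6, 72.6]
ee_rot: [1.776, 2.589, 0.001]
ft_force: [-3.3, 0.0, 8.2]
gripper_width: 0.625
grasp_force: 30.1
```

Run:
```python
from h import *
go(432.8,-223.7,180,-40)
```

```text
frac [-0.4371, -0.2389, -0.179] turnz 0.444 dist 318 yaw 111.1 tilt [ 1.7e-03 -4.0e-04 -1.0e+00]
```

Emit:
drive_tool(increments=[[[0,0,-0.05,0,0,0,0.5],[0,0,-0.12,0,0,0,0.5],[0,0,-0.18,0,0,0,0.5],[0,0,-0.18,0,0,0,0.5],[-0.15,-0.08,-0.18,0,0,0.15,0.5],[-0.3,-0.16,-0.18,0,0,0.3,0.5],[-0.437,-0.239,-0.18,0,0,0.444,0.5],[-0.437,-0.239,-0.18,0,0,0.444,0.5],[-0.437,-0.239,-0.18,0,0,0.444,0.5],[-0.437,-0.239,-0.18,0,0,0.444,0.5],[-0.437,-0.239,-0.18,0,0,0.444,0.5],[-0.437,-0.239,-0.18,0,0,0.444,0.5],[-0.437,-0.239,-0.18,0,0,0.444,0.5],[-0.437,-0.239,-0.18,0,0,0.444,0.5],[-0.437,-0.239,-0.18,0,0,0.444,0.5]]])

```text
t: 27.3
tool_pos: [432.5, -222.5, 179.1]
ee_rot: [2.554, 1.83, 0.0]
ft_force: [0.0, -0.2, -1.0]
gripper_width: 0.627
grasp_force: 32.1
```

Run:
```python
from h import *
look('cap_mid')
go(432.8,-223.7,117)
```

```text
cap_mid 0.69 zt 115.0 circ [ 433.2 -222.1] r 27.7 mean [ 433.9 -220.4  115. ] 9933
[(array([ 433.3, -223.3,  107.7]), 0.66)]
frac [-0.0008, 0.001, 0.1036] turnz 0.0 dist 62 yaw 71.2 tilt [ 1.e-04 -2.e-04 -1.e+00]
```

Emit:
drive_tool(increments=[[[-0.002,0,0.04,0,0,0,0.5],[-0.002,0,0.06,0,0,0,0.5],[-0.002,0,0.08,0,0,0,0.5],[-0.002,0,0.095,0,0,0,0.5],[-0.002,0,0.1,0,0,0,0.5],[-0.002,0,0.102,0,0,0,0.5],[-0.002,0,0.102,0,0,0,0.5],[-0.002,0,0.103,0,0,0,0.5],[-0.002,0,0.103,0,0,0,0.5]]])

```text
t: 28.35
tool_pos: [431.9, -224.9, 117.7]
ee_rot: [2.555, 1.827, 0.0]
ft_force: [-0.3, -0.4, -0.3]
gripper_width: 0.623
grasp_force: 32.1
```

Emit:
drive_tool(increments=[[[0,0,0.0015,0,0,0,0.5],[0,0,0.0015,0,0,0,0.5],[0,0,0.0015,0,0,0,0.8],[0,0,0.0015,0,0,0,0.8],[0,0,0,0,0,0,0.8],[0,0,-0.03,0,0,0,0.8],[0,0,-0.08,0,0,0,0.8],[0,0,-0.16,0,0,0,0.8],[0,0,-0.16,0,0,0,0.8],[0,0,-0.16,0,0,0,0.8]]])

```text
t: 29.35
tool_pos: [432.4, -225.3, 214.5]
ee_rot: [2.553, 1.826, 0.001]
ft_force: [-0.7, -0.4, -0.3]
gripper_width: 0.803
grasp_force: 0.0
```

Run:
```python
from h import *
f,W=look('cap_mid','w9.png')
g=grab('scene');cv2.imwrite('pics/s9.png',cv2.resize(cv2.cvtColor(g['img'][180:320,200:400],cv2.COLOR_RGB2BGR),None,fx=4,fy=4,interpolation=cv2.INTER_CUBIC))
for q in ['tape','spool']: look(q,cam='top')
```

```text
cap_mid 0.82 zt 52.7 circ [ 432.9 -224.8] r 27.8 mean [ 433.3 -223.6   52.7] 3989
[(array([ 429.6, -228.5,   45.2]), 0.9)]
tape 0.66 zt 17.8 circ [415.8 195. ] r 31.9 mean [412.6 196.1  18. ] 280
[(array([414.8, 197.3,   4.9]), 0.92)]
spool 0.46 zt 40.7 circ [ 572.8 -287.1] r 10.9 mean [ 573.  -287.8   40.7] 26
[(array([ 544.1, -299.6,    2. ]), 0.38)]
```

View pics/w9.png

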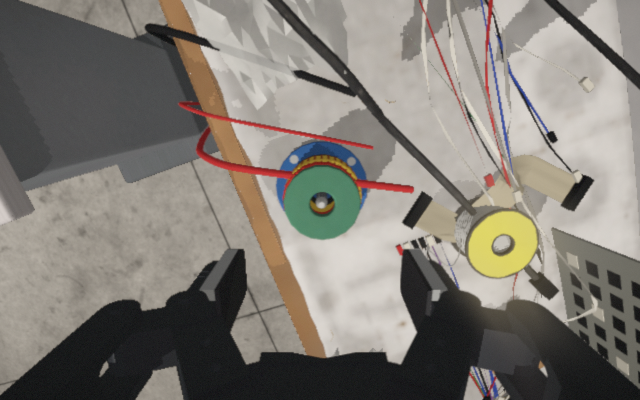

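View pics/s9.png

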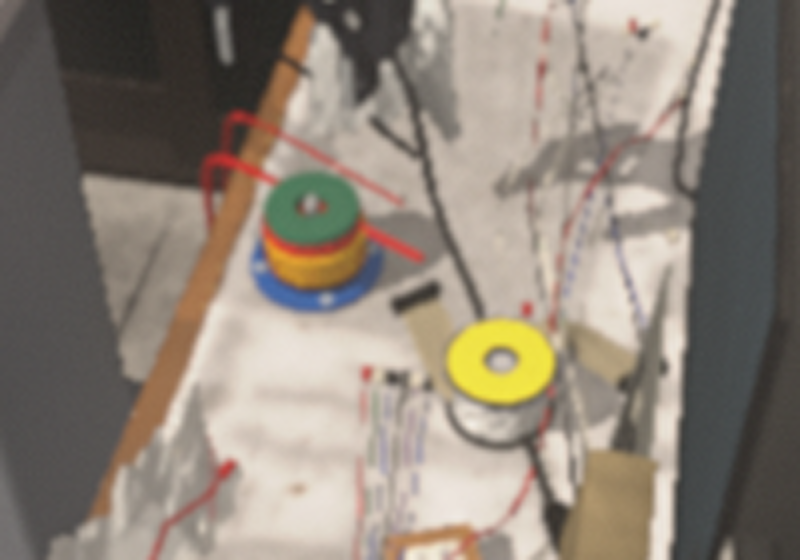

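The wrist view shows the green washer flat on top at (321,203), with the bolt in its hole and its top at 52.7 mm. The scene crop shows the full stack at (315,230), with the spool standing at (500,380). The tape also reads in its old place.

```bash
python3 -c "
from bench import env
print(env.sign_off())"
```

```text
the job is handed in; nothing more can be done
None
```

The transformer is stacked on the base's bolt in the order asked (black pad, coil, red pad, green washer), each lying flat and released, with the tape and spool left in place; the job was handed in at about 30 s of the 93 s allowed.

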